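# Cap the open washer auger

## Robot

A 6-joint arm with a two-finger parallel gripper is mounted at the origin on the work surface. World frame = base frame: x ahead of the robot, y to its left, z up, the work surface at z = 0. Lengths are in mm, angles in rad, forces in N, time in s.
With the tool pointing down it reaches from about 275 to 750 mm from the base axis. Payload 10.2 kg.
Tool frame: the origin (TCP) lies at the very end of the fingers, on their centre line; the grasp point (between the pads) lies 19 mm behind it; z points along the fingers, y is the line along which they close (so a half turn about z gives the same grasp; the last joint's range is limited). The gripper opens to 85 mm and grips with 20 to 120 N. Pads are 22 mm wide; open, the fingers measure 114 mm over their backs; the gripper's body (76 mm by 85 mm) begins 54 mm behind the grasp point. The pads swing forward as they close: fully open they stand 13 mm farther back than shut.
Start: joints at [0.979, 0.313, 1.498, -0, 1.331, -0.223], TCP at [189.273, 489.701, 231.294] pointing down, gripper open.
Joint ranges: [-2.94, 2.94], [-0.97, 2.17], [0.19, 2.56], [-1.23, 4.37], [0.02, 3.11], [-2.88, 2.88]. Speed limits (rad/s): [2.39, 2.39, 3.01, 3.14, 3.14, 3.14].

## Interface

Orientations are given as a unit quaternion [w, x, y, z].
In Python, from rig import * gives the robot as it stands. The module is installed in compiled form; this text tells all that it offers.
- The arm moves only by the shell command python3 -m crank 'ROWS' [FORCE]. ROWS is JSON, a list that holds one entry, the list of rows, each a list of 7 numbers: the shift along the tool's x, y, z in units of 25 mm (1.0 is 25 mm), then the turn, a rotation vector about the tool's x, y, z in units of 8 degrees (1.0 is 8 degrees), then the finger opening in mm, from 0 to 85.4. A call has exactly 8 rows; each row shifts and turns the commanded pose from where the row before left it, along the tool's axes as they then stand; what a row does not reach is not made up. A row lasts 1/10 s, in which the tool goes at most 50 mm and 8.59 degrees, less where a joint would pass 70% of its speed; a pose out of reach is approached as far as the arm can. A call is refused whole if a number of a shift passes 1 or a number of a turn 1, either way. A call with a gripper value outside its range is refused whole. The fingers move at their own pace and stop on an object; FORCE is the grip in N (left out, the last holds). Time passes only in rows, so rows that do not move let the fingers close, or fill a call up. It gives the time, the measured TCP pose, the force, the opening and the grip force at its end, in the units of the state.
- sense(): the state, without advancing time (a new reading comes with each control period).
- capture(name): name is "scene" or "top" or "wrist"; returns the picture (400x640x3 uint8, blue, green, red); there is no depth.
- camera_model(name): a dict with "fx", "fy", "cx", "cy" (pixels), "world_from_camera" (4x4, takes a point from camera to world coordinates); the wrist camera has in their place "T_tool_cam" (4x4, takes a point from camera to tool coordinates, whose origin is the TCP and whose axes are the flange's). Camera axes: x right, y up, looking along -z (the intrinsics and any distortion apply to the point x, -y, -z); pixel columns grow to the right and rows downward; lengths in mm; the calibration is good to about 2 mm. A picture is of the moment at which its call begins: read the wrist's pose just before it. camera_model takes no time and is no camera call.
- finish_job(): hands the job in; it is judged then, once.
The state is a dict: "time_s": time; "joints": joint angles; "dq": joint speeds; "tau": joint torques, N m; "eef_pos": TCP position; "ee_rot": TCP orientation; "force": force on the tool from outside, world axes, zero at the start; "wrist_torque": the same for the moment, N m; "grip_width": opening from 0.0 (shut) to 1.0 (fully open); "grip_force": force on a finger pad.
Only numpy, scipy, OpenCV 4.12 (cv2) and the standard library are available. Lean on these libraries where they do the work, as an engineer would, in place of code of your own. Each camera call takes 0.05 s, during which the arm holds its last target. There are 200 camera calls.

## Task

On the laundry's folding table two washer augers have been overhauled; one already has its cap in, the other is still open. Take the loose cap with the long stem and put it, stem down, into the hole in the top of the open auger, fully home and upright, and let go of it. Leave the short-stemmed cap standing where it is.

Things in the scene. Friction and masses are not known exactly. Their poses are not given: they have to be found in the camera images.
- cap: Loose long-stemmed cap, round white plastic, 0.12 kg, upright on its stem on the table, 104 mm tall. Bottom up: stem 34 mm diameter, 60 mm long, foot edge chamfered; collar 66 mm diameter, 8 mm thick; round grip knob 28 mm diameter, 36 mm tall (68 to 104 mm above the foot). Origin: centre of the stem's underside; z up along the stem; yaw is irrelevant.
- auger: Open auger: white plastic, upright, fixed, 140 mm tall, foot 120 mm wide, two spiral vanes within 62 mm of its axis. Blind hole in the top, on the axis: 54 mm wide at the mouth, tapering to 44 mm at 28 mm down, then straight to a floor 66 mm below the mouth. Rim 64 mm across; fully home, the cap's collar rests on it. Origin: centre of the foot's underside, z up; mouth 140 mm above it.
- capped_auger: The other auger, of the same shape and fixed too, its cap already in and not removable: 184 mm tall in all. It needs nothing; keep clear of it. Either auger may stand on either side of the table. Origin: centre of the foot's underside, z up.
- short_cap: Look-alike to leave standing: loose white cap with the same collar and knob as the long-stemmed one but a stem of only 20 mm, so 64 mm tall. It stands upright on the table, 10 cm or more from the long-stemmed cap. Origin: centre of the stem's underside, z up.
There are look-alikes about, which are no part of the job. Leave any blue or red look-alike of the cap alone.

How it is judged (in metres and radians):
At the end, for the whole second after the job is handed in: The long-stemmed cap is in the open auger: stem underside 70 to 90 mm above the auger's underside (80 when home), within 12 mm of its axis, within 10 degrees of upright, at rest. The short-stemmed cap stands upright (within 10 degrees), within 40 mm of where it was (z of cap in the frame of auger between 0.07 and 0.09 m and horizontal distance between cap and auger below 0.012 m and angle between each of cap, short_cap's own z axis and vertical below 0.175 rad and linear speed of cap below 0.02 m/s and distance of short_cap from where it was at the start of the episode below 0.04 m); the robot touches nothing.
It also fails if it takes over 35 s, if anything falls off the work surface, if the arm or the gripper's body presses on something with over 40 N, if the wrist force passes 120 N, or if a joint passes its speed limit or range.

## Working session

There is one attempt and no reset: what is moved stays moved. The work goes in short steps, Python scripts to look and compute and a shell command to move; the robot and the scene stay as the last step left them, time stands still between calls to the robot, and variables do not carry over. Pictures are saved under pics/ and viewed, at most 10 in all, crops included, and the job is handed in when it is done.

```bash
mkdir -p pics; python3 - <<'E'
from rig import *
import cv2
s=sense();print({k:s[k] for k in('time_s','eef_pos','ee_rot','force','grip_width')})
a=capture("scene");b=capture("top")
cv2.imwrite("pics/scene.png",a);cv2.imwrite("pics/top.png",b)
for n in("scene","top","wrist"):print(n,camera_model(n))
E
```

```text
{'time_s': 0.0, 'eef_pos': array([189.11861674, 489.4687601 , 230.71871565]), 'ee_rot': array([-2.58604596e-04,  1.83361303e-01,  9.83045367e-01, -6.09980684e-04]), 'force': array([0.19520262, 1.0334891 , 0.2786312 ]), 'grip_width': 1.0003297414089438}
scene {'fx': 401.9788477419606, 'fy': 401.9788477419606, 'cx': 319.3650173115191, 'cy': 198.98723701090188, 'world_from_camera': array([[ 7.01318646e-01, -4.39071258e-01,  5.61576875e-01,
         9.31533356e+02],
       [ 7.12838205e-01,  4.36076821e-01, -5.49271062e-01,
        -4.10243981e+02],
       [-3.72152223e-03,  7.85527490e-01,  6.18815573e-01,
         5.15297383e+02],
       [ 0.00000000e+00,  0.00000000e+00,  0.00000000e+00,
         1.00000000e+00]])}
top {'fx': 458.06368390839015, 'fy': 458.06368390839015, 'cx': 324.3510963023618, 'cy': 194.66575403649983, 'world_from_camera': array([[-2.07650112e-02,  9.98156542e-01, -5.70292224e-02,
         4.63441337e+02],
       [-9.99752641e-01, -2.02760039e-02,  9.14003040e-03,
        -3.45916453e+00],
       [ 7.96685640e-03,  5.72049085e-02,  9.98330670e-01,
         9.59810534e+02],
       [ 0.00000000e+00,  0.00000000e+00,  0.00000000e+00,
         1.00000000e+00]])}
wrist {'fx': 282.3950777926592, 'fy': 282.3950777926592, 'cx': 323.2634380335787, 'cy': 195.76641265042034, 'T_tool_cam': array([[-2.92995026e-04,  9.57430483e-01,  2.88663792e-01,
         7.21841447e+01],
       [ 9.99999855e-01,  1.50136986e-04,  5.17034906e-04,
        -3.22154763e-01],
       [ 4.51685868e-04,  2.88663901e-01, -9.57430388e-01,
        -1.43067082e+02],
       [ 0.00000000e+00,  0.00000000e+00,  0.00000000e+00,
         1.00000000e+00]])}
```

View pics/scene.png

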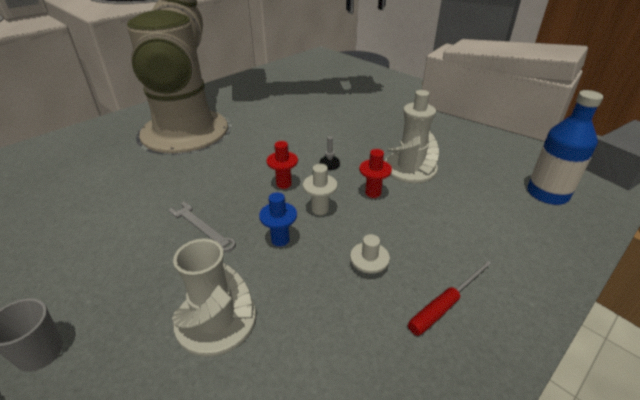

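View pics/top.png

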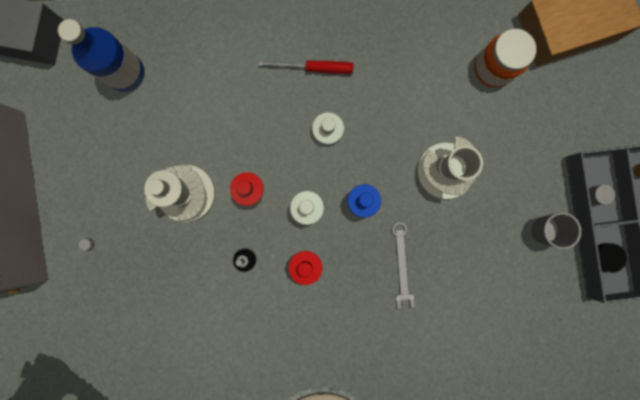

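Candidates for the long cap are:
- white at scene (320,190) / top (306,208): tall stem, the likely one
- white at scene (370,255) / top (328,128): short stem
- blue at scene (278,220) / top (365,201)
- red at scene (283,165) and (376,175)
- black/steel piece at scene (330,155)

The open auger is at scene (200,255) / top (463,163). The capped auger is at top (165,188). Next I'll check the choice in a close crop.

```bash
cat > h.py <<'E'
import numpy as np, cv2
from rig import *
def ray(n,uv):
    m=camera_model(n);T=m["world_from_camera"]
    d=T[:3,:3]@np.array([(uv[0]-m["cx"])/m["fx"],-(uv[1]-m["cy"])/m["fy"],-1]);return T[:3,3],d
def plane(n,uv,z):
    o,d=ray(n,uv);return (o+d*(z-o[2])/d[2]).round(1)
def cross(a,b):
    (o1,d1),(o2,d2)=ray("top",a),ray("scene",b)
    t=np.linalg.lstsq(np.c_[d1,-d2],o2-o1,rcond=None)[0];p,q=o1+d1*t[0],o2+d2*t[1]
    return ((p+q)/2).round(1),np.linalg.norm(p-q).round(1)
E
python3 - <<'E'
from h import *
a=cv2.imread("pics/scene.png");b=cv2.imread("pics/top.png")
r=lambda i,x,y,w,h:cv2.resize(i[y:y+h,x:x+w],(400,300),interpolation=cv2.INTER_CUBIC)
# scene caps (x280-400,y140-290? 4:3) , scene mouth, top caps, top mouth
cv2.imwrite("pics/crop.png",np.vstack([np.hstack([r(a,270,150,160,120),r(a,160,225,80,60)]),np.hstack([r(b,250,100,160,120),r(b,410,130,80,60)])]))
for n,i in(("top",b),("scene",a)):
    hsv=cv2.cvtColor(i,cv2.COLOR_BGR2HSV);m=((hsv[...,2]>130)&(hsv[...,1]<60)).astype(np.uint8)
    _,_,st,c=cv2.connectedComponentsWithStats(m)
    for s,k in zip(st[1:],c[1:]):
        if 200<s[4]<6000:print(n,s,k.round(1))
E
```

```text
top [ 58  19  22  22 380] [68.8 29.5]
top [ 496   29   40   39 1252] [515.5  48.2]
top [312 112  33  32 738] [328.  126.9]
top [ 421  136   63   63 1457] [451.1 166.5]
top [ 144  165   70   56 2424] [180.1 189.3]
top [290 191  34  34 894] [306.8 207. ]
top [396 230  18  77 551] [402.5 268.8]
scene [  46    0  110   23 1340] [98.8  8.8]
scene [  0  16  65  23 820] [27.9 25.8]
scene [ 428   39  159   25 2261] [512.8  50.2]
scene [404 103  32  14 261] [419.7 110.5]
scene [392 132  47  49 733] [423.6 162.5]
scene [168 135  46  15 212] [187.8 140.7]
scene [303 175  34  20 395] [319.4 185.8]
scene [173 238  50  37 577] [199.9 253.5]
scene [350 243  40  29 616] [369.4 258.8]
scene [ 172  264   83   90 2619] [215.9 317. ]
```

View pics/crop.png

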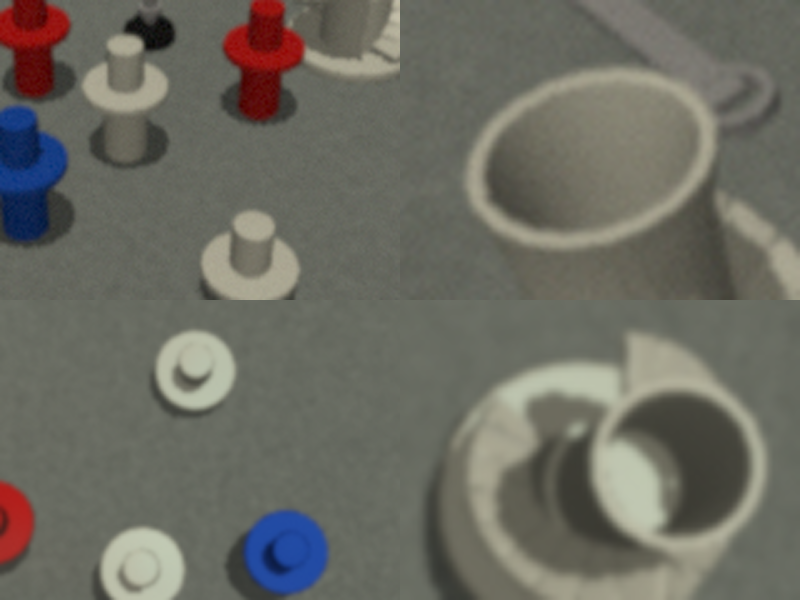

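The crop confirms the choice. Scene (320,190) is the white cap with the long stem; the one at (370,255) has the short stem. The open mouth's rim is centred at about scene (198.4,256.6) and top (465.9,163.5). The knob top is at scene (320.4,167.6) and top (306.4,207.2).

```bash
python3 - <<'E'
from h import *
from scipy.spatial.transform import Rotation as R
print("mouth",cross((465.9,163.5),(198.4,256.6)),plane("top",(465.9,163.5),140),plane("scene",(198.4,256.6),140))
print("knob",cross((306.4,207.2),(320.4,167.6)),plane("top",(306.4,207.2),104),plane("scene",(320.4,167.6),104))
print("collar top",plane("top",(306.5,207.5),68))
print("short",plane("top",(328,127.7),28))
s=sense();Rm=R.from_quat(s["ee_rot"],scalar_first=True)
print(Rm.as_matrix().round(3))
for n,p in(("cap",plane("top",(306.4,207.2),104)),("mouth",plane("top",(465.9,163.5),140))):
    d=np.array([p[0],p[1],s["eef_pos"][2]])-s["eef_pos"];print(n,(Rm.inv().apply(d)/25).round(2))
E
```

```text
mouth (array([ 562.1, -268.8,  135.3]), np.float64(0.5)) [ 561.4 -267.5  140. ] [ 566.8 -270.3  140. ]
knob (array([490.2,  23.4, 101.6]), np.float64(1.6)) [489.6  22.7 104. ] [493.3  21.5 104. ]
collar top [490.1  23.6  68. ]
short [654.3 -22.3  28. ]
[[-0.933  0.361 -0.001]
 [ 0.361  0.933 -0.001]
 [ 0.    -0.001 -1.   ]]
cap [-1.794e+01 -1.308e+01  1.000e-02]
mouth [-2.481e+01 -2.288e+01  2.000e-02]
```

The heights match (mouth 135 against 140, knob 102 against 104) and both points are in reach. The cap is at (490,23) and the mouth at about (562,-268). Now I'll move over the cap.

```bash
python3 -m crank '[[[-1,-0.73,0,0,0,0,85],[-1,-0.73,0,0,0,0,85],[-1,-0.73,0,0,0,0,85],[-1,-0.73,0,0,0,0,85],[-1,-0.73,0,0,0,0,85],[-1,-0.73,0,0,0,0,85],[-1,-0.73,0,0,0,0,85],[-1,-0.73,0,0,0,0,85]]]' 40
python3 -m crank '[[[-1,-0.73,0,0,0,0,85],[-1,-0.73,0,0,0,0,85],[-1,-0.73,0,0,0,0,85],[-1,-0.73,0,0,0,0,85],[-1,-0.73,0,0,0,0,85],[-1,-0.73,0,0,0,0,85],[-1,-0.73,0,0,0,0,85],[0,0,0,0,0,0,85]]]'
cat >> h.py <<'E'
from scipy.spatial.transform import Rotation as R
def rel(p):
    s=sense();Rm=R.from_quat(s["ee_rot"],scalar_first=True)
    print("t",round(s["time_s"],2),"tcp",s["eef_pos"].round(1),"F",s["force"].round(1),"w",round(s["grip_width"],3),"gf",s["grip_force"],"tilt",(Rm.as_matrix()[:,2]).round(3),"units to go",(Rm.inv().apply(np.array(p)-s["eef_pos"])/25).round(2))
def wrist(name):
    s=sense();Rm=R.from_quat(s["ee_rot"],scalar_first=True).as_matrix();T=np.eye(4);T[:3,:3]=Rm;T[:3,3]=s["eef_pos"]
    i=capture("wrist");cv2.imwrite(name,i);m=camera_model("wrist");W=T@m["T_tool_cam"]
    def pl(uv,z):
        d=W[:3,:3]@np.array([(uv[0]-m["cx"])/m["fx"],-(uv[1]-m["cy"])/m["fy"],-1]);o=W[:3,3];return (o+d*(z-o[2])/d[2]).round(1)
    return i,pl
E
python3 - <<'E'
from h import *
rel([490,23,73])
i,pl=wrist("pics/w1.png")
hsv=cv2.cvtColor(i,cv2.COLOR_BGR2HSV);m=((hsv[...,2]>130)&(hsv[...,1]<60)).astype(np.uint8)
_,_,st,c=cv2.connectedComponentsWithStats(m)
for s,k in zip(st[1:],c[1:]):
    if s[4]>300:print(s,k.round(1),pl((s[0]+s[2]/2-.5,s[1]+s[3]/2-.5),68))
E
```

```text
time_s: 0.9
eef_pos: [323.6, 280.3, 231.1]
ee_rot: [-0.0, 0.183, 0.983, -0.0]
force: [1.1, 0.1, -0.3]
grip_width: 0.997
grip_force: 0.0
time_s: 1.7
eef_pos: [441.6, 96.8, 230.9]
ee_rot: [-0.0, 0.185, 0.983, -0.0]
force: [0.4, -0.8, -0.2]
grip_width: 0.998
grip_force: 0.0
t 1.7 tcp [441.6  96.8 230.9] F [ 0.4 -0.8 -0.2] w 0.998 gf 0.0 tilt [-0.    -0.001 -1.   ] units to go [-2.88 -2.04  6.31]
[     0      0    640    400 163925] [303. 161.] [462.6  83.4  68. ]
[ 324   18   66   56 2199] [357.2  46.2] [329.3 174.9  68. ]
[ 129  355   58   45 1687] [159.5 381.5] [ 622.9 -224.5   68. ]
[ 461  355   58   45 1688] [487.2 381.5] [791.8 209.5  68. ]
```

View pics/w1.png

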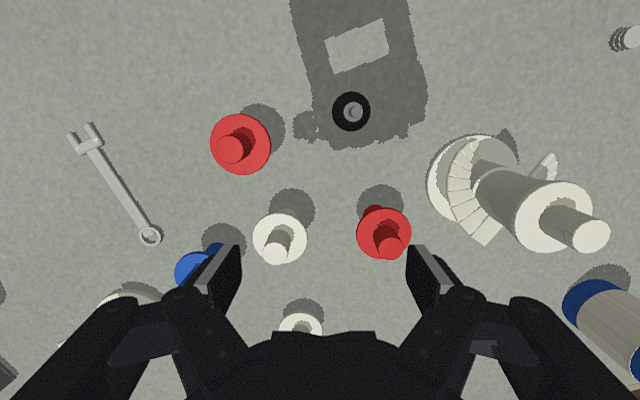

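The wrist view shows the long cap with its collar centred near (280,239) and the knob top near (274,247). A red cap is at (384,235), blue at (192,268), and the short cap is mostly hidden at (300,325).

```bash
python3 -m crank '[[[-1,-0.7,0,0,0,0,85],[-1,-0.7,0,0,0,0,85],[-0.88,-0.64,0,0,0,0,85],[0,0,1,0,0,0,85],[0,0,1,0,0,0,85],[0,0,0.7,0,0,0,85],[0,0,0,0,0,0,85],[0,0,0,0,0,0,85]]]'
python3 - <<'E'
from h import *
T0=np.eye(4);T0[:3,:3]=R.from_quat([0,.1845,.983,0],scalar_first=True).as_matrix();T0[:3,3]=[441.6,96.8,230.9]
m=camera_model("wrist");W=T0@m["T_tool_cam"]
for uv,z in(((280,239),68),((275,247),104)):
    d=W[:3,:3]@np.array([(uv[0]-m["cx"])/m["fx"],-(uv[1]-m["cy"])/m["fy"],-1]);print((W[:3,3]+d*(z-W[2,3])/d[2]).round(1))
rel([490,23,73])
i,pl=wrist("pics/w2.png")
E
```

```text
time_s: 2.55
eef_pos: [489.1, 26.2, 164.4]
ee_rot: [0.0, 0.183, 0.983, 0.0]
force: [0.1, -0.0, 0.2]
grip_width: 0.994
grip_force: 0.0
[491.4  21.8  68. ]
[484.2  25.  104. ]
t 2.55 tcp [489.1  26.2 164.4] F [ 0.1 -0.   0.2] w 0.994 gf 0.0 tilt [ 0.  0. -1.] units to go [-0.08 -0.11  3.66]
```

View pics/w2.png

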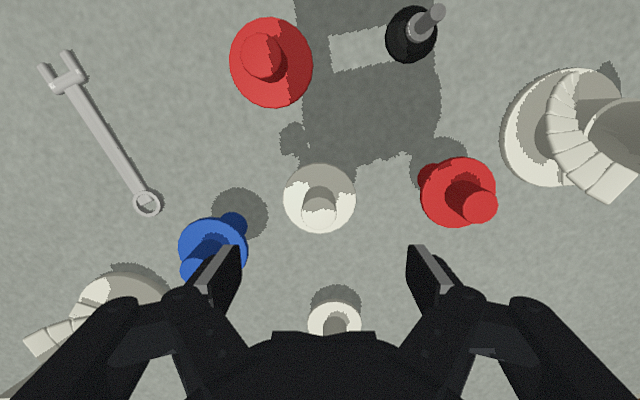

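The cap is now at (319,198), centred between the fingers (mean column 323). Before descending I'll check finger clearance to the blue and red caps.

```bash
python3 - <<'E'
from h import *
s=sense();Rm=R.from_quat(s["ee_rot"],scalar_first=True)
for n,uv in(("blue",(364.5,201)),("redL",(247,189.5)),("redB",(305.5,268)),("short",(328,127.7))):
    p=plane("top",uv,68);print(n,p,Rm.inv().apply(np.array([p[0],p[1],0])-[490,23,0])[:2].round(0))
i,pl=wrist("pics/w2b.png")
print(pl((319.5,198.5),68),pl((319,212),104));rel([490,23,73])
E
```

```text
blue [500.4 -89.6  68. ] [ -50. -101.]
redL [527.5 138.9  68. ] [  7. 122.]
redB [373.3  27.7  68. ] [111. -38.]
short [646.1 -21.5  68. ] [-162.   15.]
[490.7  21.6  68. ] [490.4  21.8 104. ]
t 2.65 tcp [489.6  26.  165. ] F [0.4 0.2 1.1] w 0.992 gf 0.0 tilt [ 0.002 -0.    -1.   ] units to go [-0.05 -0.11  3.68]
```

There is room, with 25 mm or more on each side. I'll centre on (490.3,22.3), descend to TCP z ≈ 74 and grip.

```bash
python3 -m crank '[[[-0.08,-0.13,0.6,0,0,0,85],[0,0,0.8,0,0,0,85],[0,0,0.8,0,0,0,85],[0,0,0.8,0,0,0,85],[0,0,0.4,0,0,0,85],[0,0,0.22,0,0,0,85],[0,0,0,0,0,0,60],[0,0,0,0,0,0,40]]]' 40
python3 -m crank '[[[0,0,0,0,0,0,30],[0,0,0,0,0,0,15],[0,0,0,0,0,0,15],[0,0,0,0,0,0,15],[0,0,0,0,0,0,15],[0,0,0,0,0,0,15],[0,0,0,0,0,0,15],[0,0,0,0,0,0,15]]]' 50
```

```text
time_s: 3.45
eef_pos: [490.4, 21.8, 74.1]
ee_rot: [0.001, 0.183, 0.983, -0.0]
force: [0.3, -0.1, -0.3]
grip_width: 0.687
grip_force: 0.0
time_s: 4.25
eef_pos: [490.3, 21.8, 74.0]
ee_rot: [0.001, 0.183, 0.983, -0.0]
force: [-1.4, 0.0, 5.8]
grip_width: 0.31
grip_force: 49.1
```

The grip is good: 26.5 mm opening on the 28 mm knob at 49 N. Now I'll lift.

```bash
python3 -m crank '[[[0,0,-0.5,0,0,0,15],[0,0,-1,0,0,0,15],[0,0,-1,0,0,0,15],[0,0,-1,0,0,0,15],[0,0,-1,0,0,0,15],[0,0,-1,0,0,0,15],[0,0,-1,0,0,0,15],[0,0,-0.7,0,0,0,15]]]'
python3 - <<'E'
from h import *
rel([562,-268,254])
i,pl=wrist("pics/w3.png")
E
```

```text
time_s: 5.05
eef_pos: [489.9, 21.9, 254.9]
ee_rot: [0.001, 0.183, 0.983, 0.0]
force: [0.7, -0.0, -1.8]
grip_width: 0.31
grip_force: 49.3
t 5.05 tcp [489.9  21.9 254.9] F [ 0.7 -0.  -1.8] w 0.31 gf 49.30904030799866 tilt [ 0.001 -0.    -1.   ] units to go [-6.87 -9.78  0.04]
```

View pics/w3.png

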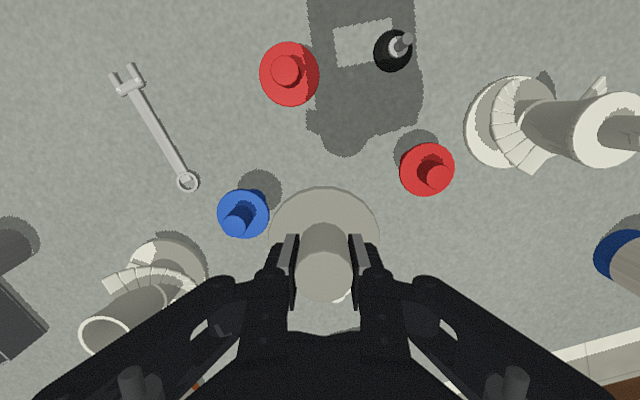

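The long cap is held upright, its collar around (325,225), with the mouth visible at (105,335). I'll carry it across.

```bash
python3 -m crank '[[[-0.35,-0.5,0,0,0,0,15],[-0.7,-1,0,0,0,0,15],[-0.7,-1,0,0,0,0,15],[-0.7,-1,0,0,0,0,15],[-0.7,-1,0,0,0,0,15],[-0.7,-1,0,0,0,0,15],[-0.7,-1,0,0,0,0,15],[-0.7,-1,0,0,0,0,15]]]'
python3 -m crank '[[[-0.7,-1,0,0,0,0,15],[-0.57,-0.8,0,0,0,0,15],[-0.3,-0.4,0,0,0,0,15],[0,0,0,0,0,0,15],[0,0,0,0,0,0,15],[0,0,0,0,0,0,15],[0,0,0,0,0,0,15],[0,0,0,0,0,0,15]]]'
python3 - <<'E'
from h import *
rel([563,-268.5,254])
a=capture("scene");b=capture("top")
r=lambda i,x,y,w,h,s:cv2.resize(i[y:y+h,x:x+w],None,fx=s,fy=s,interpolation=cv2.INTER_CUBIC)
cv2.imwrite("pics/s2.png",np.hstack([r(a,140,130,120,150,4)]));cv2.imwrite("pics/t2.png",b)
E
```

```text
time_s: 5.9
eef_pos: [544.3, -202.4, 251.4]
ee_rot: [-0.001, 0.184, 0.983, 0.0]
force: [-0.0, 0.5, -1.5]
grip_width: 0.309
grip_force: 49.4
time_s: 6.7
eef_pos: [561.5, -265.3, 253.5]
ee_rot: [0.0, 0.183, 0.983, -0.0]
force: [-0.2, 0.2, -2.2]
grip_width: 0.312
grip_force: 49.4
t 6.7 tcp [ 561.5 -265.3  253.5] F [-0.2  0.2 -2.2] w 0.312 gf 49.40857172012329 tilt [ 0. -0. -1.] units to go [-0.1  -0.1  -0.02]
```

View pics/s2.png

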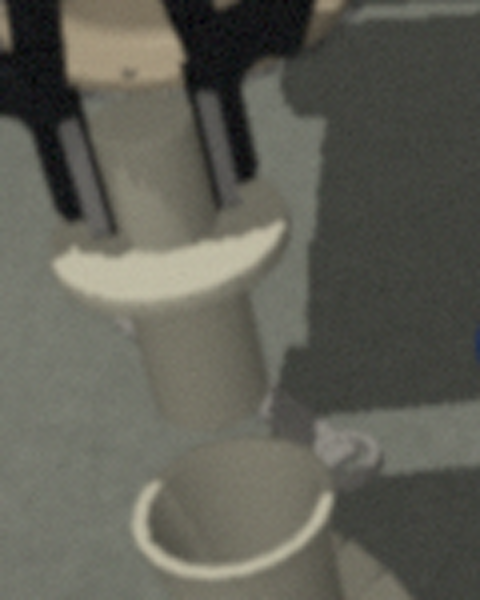

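The stem's foot (crop ~(217,410)) hangs upright, just behind and above the mouth (crop ~(233,507)). This agrees with the measured offset of (+1.3,-3.2) mm. I'll correct by that and descend most of the way.

```bash
python3 -m crank '[[[-0.1,-0.1,0,0,0,0,15],[0,0,0.4,0,0,0,15],[0,0,0.6,0,0,0,15],[0,0,0.6,0,0,0,15],[0,0,0.6,0,0,0,15],[0,0,0.6,0,0,0,15],[0,0,0.4,0,0,0,15],[0,0,0,0,0,0,15]]]'
python3 - <<'E'
from h import *
rel([562.7,-268.5,154])
E
```

```text
time_s: 7.6
eef_pos: [562.3, -268.6, 171.5]
ee_rot: [-0.001, 0.183, 0.983, 0.001]
force: [0.1, 0.4, -0.9]
grip_width: 0.31
grip_force: 49.4
t 7.6 tcp [ 562.3 -268.6  171.5] F [ 0.1  0.4 -0.9] w 0.31 gf 49.408382177352905 tilt [-0.002  0.002 -1.   ] units to go [-0.01  0.01  0.7 ]
```

No contact with the stem 42 mm in. I'll go on to 1–2 mm above home.

```bash
python3 -m crank '[[[0,0,0.2,0,0,0,15],[0,0,0.2,0,0,0,15],[0,0,0.14,0,0,0,15],[0,0,0.1,0,0,0,15],[0,0,0.04,0,0,0,15],[0,0,0.02,0,0,0,15],[0,0,0,0,0,0,15],[0,0,0,0,0,0,15]]]'
```

```text
time_s: 8.4
eef_pos: [562.9, -269.0, 156.0]
ee_rot: [0.0, 0.183, 0.983, -0.0]
force: [0.1, -0.1, -1.5]
grip_width: 0.31
grip_force: 49.4
```

```bash
python3 -m crank '[[[0,0,0.04,0,0,0,15],[0,0,0.03,0,0,0,15],[0,0,0,0,0,0,15],[0,0,0,0,0,0,27],[0,0,0,0,0,0,32],[0,0,0,0,0,0,45],[0,0,0,0,0,0,65],[0,0,0,0,0,0,85]]]'
python3 -m crank '[[[0,0,0,0,0,0,85],[0,0,0,0,0,0,85],[0,0,0,0,0,0,85],[0,0,-0.4,0,0,0,85],[0,0,-0.8,0,0,0,85],[0,0,-1,0,0,0,85],[0,0,-1,0,0,0,85],[0,0,-1,0,0,0,85]]]'
python3 -m crank '[[[0.5,0.5,-0.5,0,0,0,85],[1,1,0,0,0,0,85],[1,1,0,0,0,0,85],[1,1,0,0,0,0,85],[1,1,0,0,0,0,85],[0.5,0.5,0,0,0,0,85],[0,0,0,0,0,0,85],[0,0,0,0,0,0,85]]]'
python3 - <<'E'
from h import *
a=capture("scene");b=capture("top")
r=lambda i,x,y,w,h:cv2.resize(i[y:y+h,x:x+w],(400,300),interpolation=cv2.INTER_CUBIC)
cv2.imwrite("pics/end.png",np.hstack([np.vstack([r(a,120,190,160,120),r(a,270,150,160,120)]),np.vstack([r(b,390,110,120,90),r(b,250,80,160,120)])]))
E
```

```text
time_s: 9.2
eef_pos: [562.9, -269.0, 154.1]
ee_rot: [0.0, 0.183, 0.983, -0.0]
force: [-0.6, -0.4, -0.1]
grip_width: 0.845
grip_force: 0.0
time_s: 10.0
eef_pos: [562.8, -268.9, 261.0]
ee_rot: [0.0, 0.183, 0.983, -0.0]
force: [0.8, -0.2, -0.7]
grip_width: 0.993
grip_force: 0.0
time_s: 10.8
eef_pos: [491.6, -107.7, 272.3]
ee_rot: [0.001, 0.183, 0.983, -0.0]
force: [0.8, -0.7, 0.2]
grip_width: 0.999
grip_force: 0.0
```

View pics/end.png

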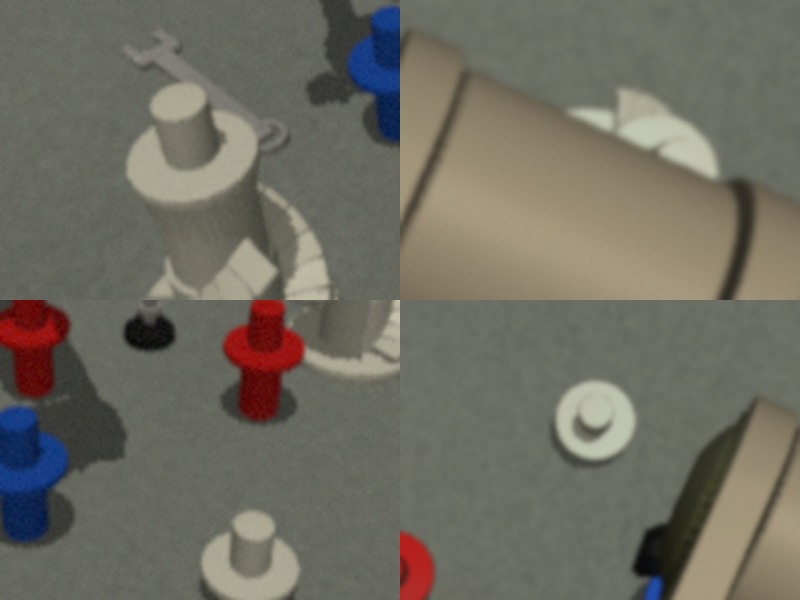

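The cap sits flush: its collar is on the rim at crop (192,155), upright and centred. The short cap hasn't moved and the gripper is clear of everything.

```bash
python3 -c "
from rig import *
print(finish_job())"
```

```text
the job is handed in; nothing more can be done
None
```

I put the long-stemmed cap in the open auger, where the last pictures show it fully home and upright, and let go; the short-stemmed cap was not touched, and I handed the job in at about 11 s (no verdict came back).

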